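# Lock the scanning turntable and press the label holder home under its lip

### The arm

A 6-joint arm with a two-finger parallel gripper is mounted at the origin on a cart in front of the work surface, level with it; the furniture and walls round the work are solid. World frame = base frame: x ahead of the robot, y to its left, z up, the work surface at z = 0. Lengths are in m, angles in degrees, forces in N, time in s.
With the tool pointing down it reaches from about 0.25 to 0.725 m from the base axis. Payload 9.7 kg.
Tool frame: the origin (TCP) lies at the very end of the fingers, on their centre line; the grasp point (between the pads) lies 19 mm behind it; y points along the fingers, x is the direction in which the jaws open and shut, and the axes are right-handed (so a half turn about y gives the same grasp; the last joint's range is limited). The gripper opens to 85 mm and grips with 20 to 120 N. Pads are 22 mm wide; open, the fingers measure 114 mm over their backs; the gripper's body (76 mm by 85 mm) begins 54 mm behind the grasp point. The pads swing forward as they close: fully open they stand 13 mm farther back than shut.
Start: joints at [75, 4.979, 10.078, 95.1, 0, 90], TCP at [0.142, 0.531, 0.231] pointing down, gripper open.
Joint ranges: [-179.16, 179.16], [-48.56, 103.87], [-65.8, 70.77], [-126.05, 130.52], [-82.76, 87.17], [-180, 180]. Speed limits (degrees/s): [127.2, 127.2, 147.25, 180, 180, 180].

### API

Orientations are given as [roll, pitch, yaw] about the fixed x, y, z axes, in that order (R = Rz(yaw) Ry(pitch) Rx(roll)).
In Python, from workcell import bot gives the robot as it stands.
- The arm moves only by the shell command python3 -m jog 'ROWS' [FORCE]. ROWS is JSON, a list of rows, each an object with "rotation": the turn, a rotation vector about the world's x, y, z in degrees, a list of three; "travel": the shift along the world's x, y, z in mm, a list of three; "jaw": the gripper command: -1 is shut, 1 is fully open, values between are in proportion. In form: [{"rotation": [rx, ry, rz], "travel": [x, y, z], "jaw": jaw}, ...]. A call has 1 to 8 rows; each row shifts and turns the commanded pose from where the row before left it; what a row does not reach is not made up. A row lasts 1/8 s, in which the tool goes at most 62.5 mm and 10.7 degrees, less where a joint would pass 70% of its speed; a pose out of reach is approached as far as the arm can. A call with a gripper value outside its range is refused whole. The fingers move at their own pace and stop on an object; FORCE is the grip in N (left out, the last holds). Time passes only in rows, so rows that do not move let the fingers close. It gives the time, the measured TCP pose, the force and the opening at its end, in the units of the state.
- bot.get_obs(): the state, without advancing time (a new reading comes with each control period).
- bot.camera(name): name is "scene" or "top"; returns the picture (400x640x3 uint8, red, green, blue); there is no depth.
- bot.camera_params(name): a dict with "K" (3x3 intrinsics, pixels), "view" (4x4, takes a point from world to camera coordinates). Camera axes: x right, y up, looking along -z (the intrinsics and any distortion apply to the point x, -y, -z); pixel columns grow to the right and rows downward; lengths in m; the calibration is good to about 2 mm. A picture is of the moment at which its call begins. camera_params takes no time and is no camera call.
- bot.job_done(): hands the job in, once; it reports no verdict.
Trained networks look in the newest picture that a camera, given by its name, has taken for a name from the list of things; names that differ only in an ending like _2 or _b are one class to them, and where a whole thing is asked for, a point or a joint stands for the part that bears it (a point fixed in the world has none). Each returns a list of dicts, best first, with "score" (0 to 1); they miss things now and then, are a little off and sometimes report something else, mostly with a low value. They report only what shows in the picture. A call takes as long as a camera call. They do not tell look-alikes from the thing itself.
- bot.recognise(camera, thing): "xy" ([column, row] in pixels, amid what is visible of it).
- bot.trace(camera, thing): "mask" (400x640 bool, what is visible of it) and "xy" ([column, row] in pixels, amid what is visible of it).
The state is a dict: "time": time; "q": joint angles; "qd": joint speeds; "joint_efforts": joint torques, N m; "ee_pos": TCP position; "tcp_rot": TCP orientation; "wrist_force": force on the tool from outside, world axes, zero at the start; "torque": the same for the moment, N m; "opening": finger opening in m.
Only numpy, scipy, OpenCV 4.12 (cv2) and the standard library are available. Lean on these libraries where they do the work, as an engineer would, in place of code of your own. Each camera call takes 0.05 s, during which the arm holds its last target.

### The job

Swing the lever of the scanning turntable's lock collar until the collar's nose stands at the locked mark, so that the stage cannot turn away. Then pick up the label holder, slide its tongue under the lip of the label dock on the stage until its upright face is fully home against the dock, and finish while still gripping it and holding it firmly pressed home: the sprung ejector pushes it out again if you let go, and I will tighten the dock's side screw while you hold. Leave the sherd on the stage and the block of putty on the desk where they lie.

Things in the scene. Friction and masses are not known exactly. Their poses are not given: they have to be found in the camera images.
- turntable: hand-turned scanning turntable fixed to the desk: grey foot disc (248 mm across, 12 mm high), a dark knurled lock collar above it (215 mm across, with a lever), on top a round stage (200 mm across, black top 50 mm above the desk). Origin on the vertical axis of collar and stage, at the desk's top; its axes are the foot's and do not turn with the stage
- stage (a joint): angle of the stage on the foot in rad, counter-clockwise seen from above. Free, it turns at a touch; with the collar locked it bears over 25 N of push at the dock without turning
- lock_collar (a joint): angle of the lock collar in rad, counter-clockwise seen from above: 0 with its white nose at the free mark (a dot on the foot), 0.95 at the locked mark (a bar on the foot), hard stop at 1.0. Turning takes 3 to 6 N at the knob; let go, it stays where it is left (near the stop it eases back up to 0.03). It clamps the stage from about 0.8 on
- collar_knob (a point): lever knob of the lock collar: an upright black round handle 18 mm across, 44 to 82 mm above the desk, 136 mm from the turntable's axis, 36 mm outside the stage's rim, on the robot's side and to its right; it turns with the collar. This point is its grip middle, 66 mm above the desk
- dock_mouth (a point): label dock: low aluminium housing (50 mm deep, 59 wide, 12.5 high) screwed on the stage, turning with it. Point: middle of its front face, on the stage's top. x points into the dock (push direction), z up. Slot under the lip: 43 mm wide, 7.5 high, its floor is the stage's top, which runs on 50 mm in front. The lip is 16 mm deep. A side screw stands out to y = +42 mm
- ejector (a joint): sprung bar across the dock's slot, its free front 16 mm behind the dock's front face: how far it is pushed back, in m. 0 free, 0.010 when the holder is fully home, hard end 0.013. It pushes the holder out with 3.2 N at 0, 7.2 N at 0.010
- holder_mid (a point): label holder, grey plastic, 60 g, loose, standing on the desk: upright face 10 mm thick, 56 wide, 50 high, white card on its front, and a flat tongue at its foot, 40 wide, 5 thick, 26 mm to the back, tip narrowed to 33. Point: middle of the face, 25 mm up. x points along the tongue, z up. Fully home it is at x -5, y 0, z +25 mm from dock_mouth. Grip across the 10 mm, fingertips over 15 mm up to clear the lip
- sherd_mid (a point): the find: a reddish pottery sherd, 47x61x16 mm, lying loose on the stage beside the dock; this point is its middle. To be left alone
- putty_mid (a point): block of modelling putty for propping finds, 36x59x23 mm, lying on the desk; this point is its middle. To be left alone
There are look-alikes about, which are no part of the job. Leave any green look-alike of the part that bears holder_mid alone.

How it is judged:
By the outcome, as a careful person would: the job done as asked, in the order asked, and still so for the second after the job is handed in, while the arm keeps its last pose, push and grip.
It also fails if it takes over 58 s, if anything falls off the work surface, if the arm or the gripper's body presses on something with over 40 N, if the wrist force passes 120 N, or if a joint passes its speed limit or range.

## Working session

There is one attempt and no reset: what is moved stays moved. The work goes in short steps, Python scripts to look and compute and a shell command to move; the robot and the scene stay as the last step left them, time stands still between calls to the robot, and variables do not carry over. Pictures are saved under pics/ and viewed, and the job is handed in when it is done.

```bash
ls; mkdir -p pics; cat > h.py <<'E'
import numpy as np, cv2
from workcell import bot
def snap(c,name):
    im=bot.camera(c); cv2.imwrite(f'pics/{name}.png',im[:,:,::-1]); return im
def ray(c,xy):
    p=bot.camera_params(c);K=np.array(p['K']);V=np.array(p['view'])
    d=np.linalg.solve(K,[xy[0],xy[1],1.]);d=np.array([d[0],-d[1],-d[2]])
    R=V[:3,:3];t=V[:3,3]
    return -R.T@t, R.T@d
def onz(c,xy,z):
    o,d=ray(c,xy);return o+d*(z-o[2])/d[2]
def proj(c,P):
    p=bot.camera_params(c);K=np.array(p['K']);V=np.array(p['view'])
    q=V[:3,:3]@np.array(P)+V[:3,3];q=np.array([q[0],-q[1],-q[2]]);u=K@q;return u[:2]/u[2]
def tri(a,b):
    (o1,d1),(o2,d2)=ray('top',a),ray('scene',b)
    A=np.array([d1,-d2]).T;s=np.linalg.lstsq(A,o2-o1,rcond=None)[0]
    return (o1+d1*s[0]+o2+d2*s[1])/2, np.linalg.norm(o1+d1*s[0]-o2-d2*s[1])
E
python3 - <<'E'
from h import *
print(bot.get_obs())
for c in('top','scene'):
    snap(c,c+'0');p=bot.camera_params(c);print({k:(np.round(v,3).tolist() if k in('K','view') else v) for k,v in p.items()})
    for n in('collar_knob','dock_mouth','holder_mid','sherd_mid','putty_mid','turntable'):
        print(c,n,[(np.round(r['xy']).tolist(),round(float(r['score']),2)) for r in bot.recognise(c,n)])
E
```

```text
pics
{'time': 0.0, 'q': array([ 7.49999806e+01,  5.01061412e+00,  1.00340051e+01,  9.50994278e+01,
       -6.50450228e-04,  9.00012259e+01]), 'qd': array([ 0.12064768, -0.05886297, -0.12163977, -0.01365576,  0.02292644,
        0.00770029]), 'joint_efforts': array([-1.00628830e-05, -5.20389104e+01,  4.64800751e+01,  1.63810397e-02,
       -2.39197522e-05, -1.34455732e-06]), 'ee_pos': array([0.1422938 , 0.53103445, 0.23058371]), 'tcp_rot': array([-9.00006521e+01,  7.60367548e-02,  7.49987547e+01]), 'wrist_force': array([ 0.05521913, -0.24960576, -0.4434146 ]), 'torque': array([ 0.01500594,  0.02003571, -0.0105488 ]), 'opening': 0.08526276208186762}
{'K': [[447.429, 0.0, 315.324], [0.0, 447.429, 200.58], [0.0, 0.0, 1.0]], 'view': [[0.161, -0.987, 0.006, -0.081], [0.963, 0.158, 0.217, -0.558], [-0.215, -0.029, 0.976, -1.041], [0.0, 0.0, 0.0, 1.0]]}
top collar_knob [([373.0, 272.0], 0.85)]
top dock_mouth [([388.0, 234.0], 0.65)]
top holder_mid [([323.0, 142.0], 0.55), ([199.0, 261.0], 0.53)]
top sherd_mid [([404.0, 229.0], 0.78)]
top putty_mid [([265.0, 256.0], 0.75)]
top turntable [([385.0, 240.0], 0.58)]
{'K': [[484.122, 0.0, 316.09], [0.0, 484.122, 182.995], [0.0, 0.0, 1.0]], 'view': [[0.797, -0.604, 0.026, -0.444], [0.243, 0.36, 0.901, -0.21], [-0.553, -0.712, 0.433, -0.91], [0.0, 0.0, 0.0, 1.0]]}
scene collar_knob [([364.0, 261.0], 0.71)]
scene dock_mouth [([350.0, 236.0], 0.73)]
scene holder_mid [([202.0, 179.0], 0.55), ([365.0, 184.0], 0.51)]
scene sherd_mid [([367.0, 232.0], 0.69)]
scene putty_mid [([244.0, 208.0], 0.73), ([366.0, 233.0], 0.64)]
scene turntable [([349.0, 249.0], 0.98)]
```

View pics/top0.png

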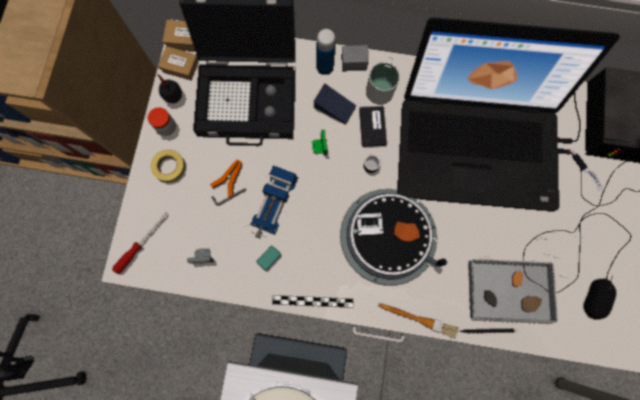

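View pics/scene0.png

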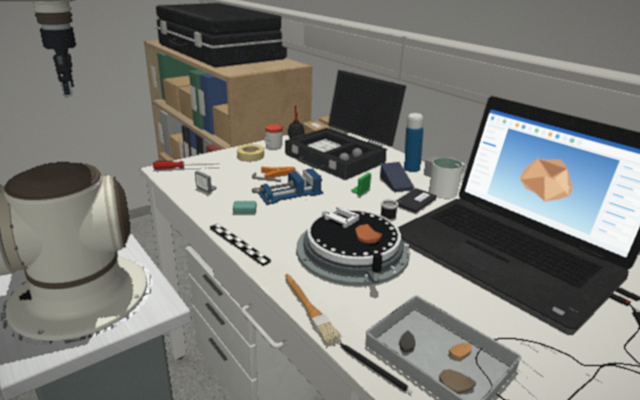

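```bash
python3 - <<'E'
import cv2
a=cv2.imread('pics/top0.png');cv2.imwrite('pics/top0c.png',cv2.resize(a[160:310,290:490],None,fx=4,fy=4,interpolation=cv2.INTER_CUBIC))
a=cv2.imread('pics/scene0.png');cv2.imwrite('pics/scene0c.png',cv2.resize(a[160:320,250:450],None,fx=3.75,fy=3.75,interpolation=cv2.INTER_CUBIC))
E
```

```text
(no output)
```

View pics/top0c.png

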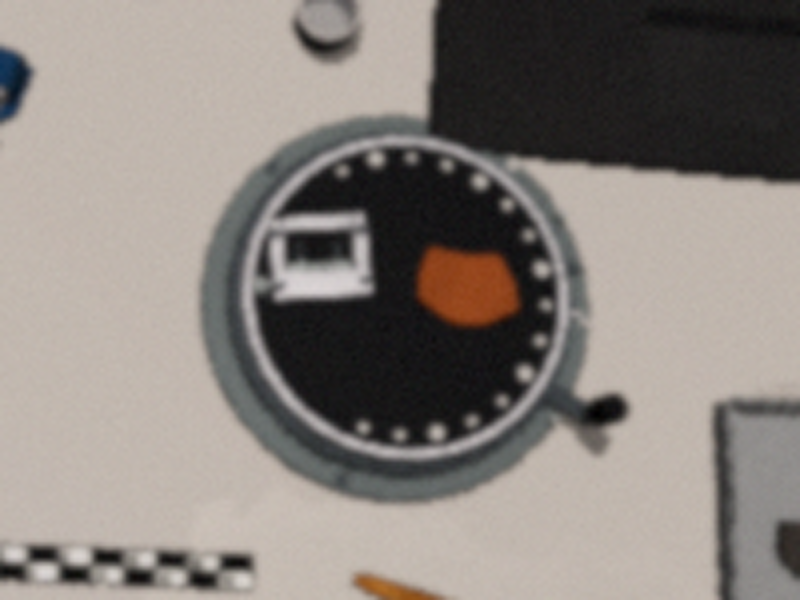

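View pics/scene0c.png

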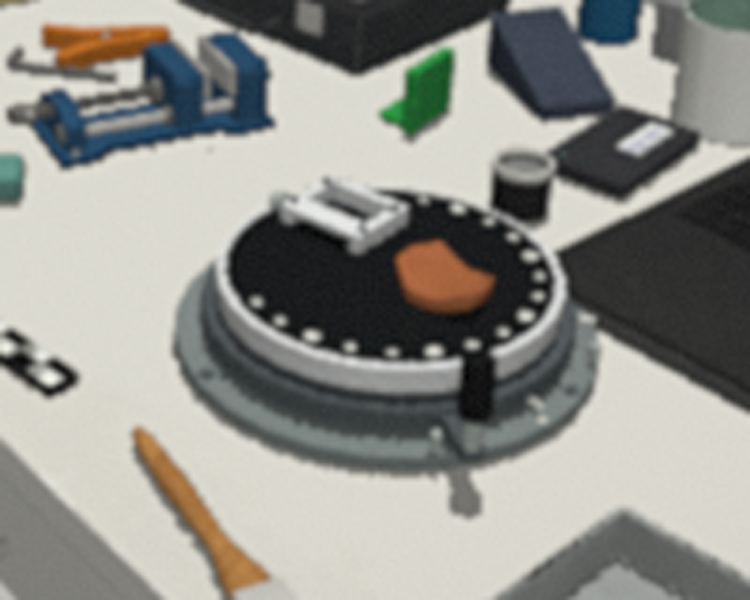

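Top: turntable at ~(390,236), dock (lip and side screw on the robot-facing side) at ~(370,223), and the knob at (440,263). The grey holder is at (199,257) and the green look-alike at (320,143). In the scene view the holder is at (204,181). Next I'll get masks and fit models.

```bash
python3 - <<'E'
from h import *
out={}
for c in('top','scene'):
    im=snap(c,c+'1')
    for n in('collar_knob','dock_mouth','holder_mid','stage','lock_collar'):
        for i,r in enumerate(bot.trace(c,n)):
            m=r['mask'];ys,xs=np.nonzero(m)
            print(c,n,i,round(float(r['score']),2),np.round(r['xy'],1).tolist(),m.sum(),xs.min(),xs.max(),ys.min(),ys.max())
            out[f'{c}_{n}_{i}']=m
np.savez('masks.npz',**out)
print(bot.get_obs()['time'])
E
```

```text
top collar_knob 0 0.63 [370.0, 267.7] 415 347 445 213 276
top dock_mouth 0 0.73 [388.6, 234.6] 4822 351 431 194 275
top holder_mid 0 0.63 [201.8, 260.7] 270 188 212 248 263
top holder_mid 1 0.6 [322.8, 143.1] 270 312 327 130 154
top stage 0 0.78 [386.8, 234.5] 4732 351 431 195 274
top lock_collar 0 0.73 [362.7, 265.0] 473 346 446 206 277
scene collar_knob 0 0.74 [360.2, 261.1] 1301 304 403 234 282
scene dock_mouth 0 0.65 [351.4, 237.0] 3849 308 400 206 263
scene dock_mouth 1 0.28 [359.3, 264.5] 1225 304 404 235 281
scene holder_mid 0 0.73 [202.1, 179.4] 301 195 215 171 192
scene holder_mid 1 0.73 [361.5, 181.8] 267 353 371 172 194
scene stage 0 0.89 [350.1, 237.0] 3812 308 400 208 264
scene lock_collar 0 0.61 [361.5, 261.5] 1317 304 403 232 282
scene lock_collar 1 0.43 [351.0, 235.5] 3645 308 400 207 263
1.3
```

```bash
cat > fit.py <<'E'
from h import *
from scipy.optimize import minimize
S=4
def sil(c,hulls):
    m=np.zeros((400*S,640*S),np.uint8)
    for P in hulls:
        uv=np.array([proj(c,p) for p in P])
        h=cv2.convexHull(((uv+0.5)*S).astype(np.int32)); cv2.fillConvexPoly(m,h,1)
    return cv2.resize(m.astype(np.float32),(640,400),interpolation=cv2.INTER_AREA)
def box(x0,x1,y0,y1,z0,z1): return np.array([[x,y,z] for x in(x0,x1) for y in(y0,y1) for z in(z0,z1)])
def place(P,x,y,yaw):
    c,s=np.cos(yaw),np.sin(yaw);return P@np.array([[c,s,0],[-s,c,0],[0,0,1]])+[x,y,0]
def fit(model,masks,x0,steps):
    def cost(v):
        e=0
        for c,m in masks.items():
            s=sil(c,model(v)); e+=np.abs(s-m).sum()
        return e
    sim=[np.array(x0)]+[np.array(x0)+np.eye(len(x0))[i]*steps[i] for i in range(len(x0))]
    r=minimize(cost,x0,method='Nelder-Mead',options=dict(initial_simplex=sim,xatol=1e-4,fatol=.1,maxiter=150))
    return r.x,r.fun
E
python3 - <<'E'
from fit import *
M=np.load('masks.npz')
a=np.linspace(0,2*np.pi,90)
cyl=np.vstack([np.c_[.1*np.cos(a),.1*np.sin(a),0*a+z] for z in(.036,.05)])
st={c:M[c+'_stage_0'] for c in('top','scene')}
p0=onz('top',[391,234.5],.05)
for ms in (st,{'top':st['top']},{'scene':st['scene']}):
    print('stage',fit(lambda v:[cyl+[v[0],v[1],0]],ms,p0[:2],[.01,.01]))
ho={c:M[c+'_holder_mid_0'] for c in('top','scene')}
H=[box(-.005,.005,-.028,.028,0,.05),box(.005,.031,-.02,.02,0,.005)]
p=tri([201.8,260.7],[202,179.4]);print('holder tri',p)
for ms in (ho,{'top':ho['top']},{'scene':ho['scene']}):
  for yaw in np.radians([0,60,120,180,240,300]):
    x,f=fit(lambda v:[place(h,*v) for h in H],ms,[p[0][0],p[0][1],yaw],[.01,.01,.3]);print('holder',x,np.degrees(x[2])%360,f)
E
python3 - <<'E'
import cv2
a=cv2.imread('pics/top1.png');b=cv2.imread('pics/scene1.png')
k=dict(fx=8,fy=8,interpolation=cv2.INTER_CUBIC)
import numpy as np
cv2.imwrite('pics/hold.png',np.hstack([cv2.resize(a[235:285,175:225],None,**k),cv2.resize(b[155:205,180:230],None,**k)]))
cv2.imwrite('pics/dock.png',np.hstack([cv2.resize(a[200:250,345:395],None,**k),cv2.resize(b[195:245,310:360],None,**k)]))
E
```

```text
Traceback (most recent call last):
  File "fit.py", line 20, in fit
    r=minimize(cost,x0,method='Nelder-Mead',options=dict(initial_simplex=sim,xatol=1e-4,fatol=.1,maxiter=150))
  File "fit.py", line 17, in cost
    s=sil(c,model(v)); e+=np.abs(s-m).sum()
  File "fit.py", line 7, in sil
    uv=np.array([proj(c,p) for p in P])
                 ~~~~^^^^^
  File "h.py", line 13, in proj
    p=bot.camera_params(c);K=np.array(p['K']);V=np.array(p['view'])
ValueError: time passes only in moves, steps and waits
```

View pics/hold.png

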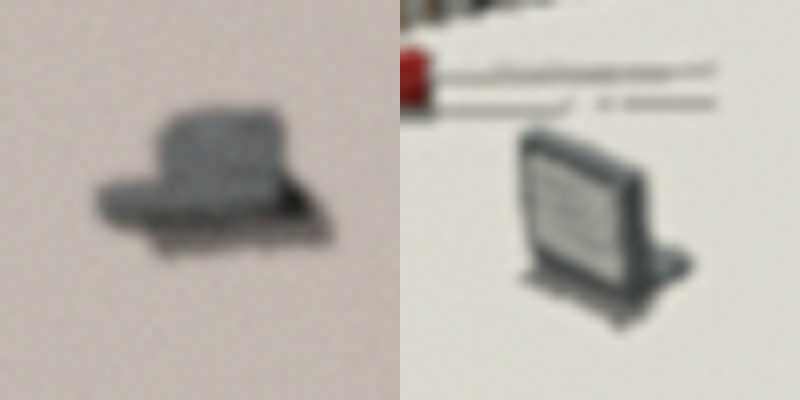

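View pics/dock.png

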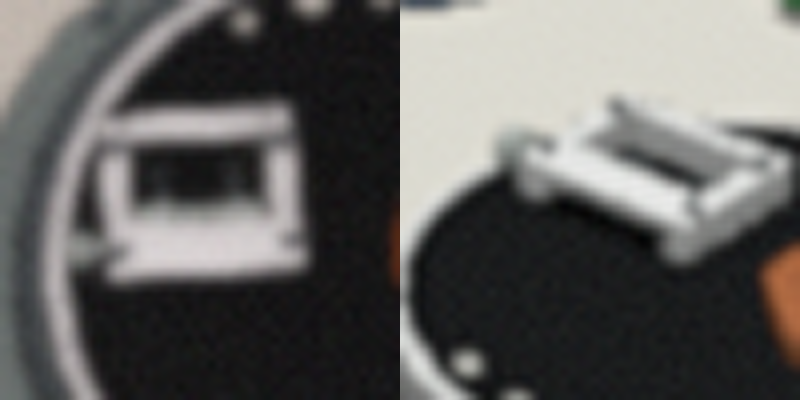

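```bash
python3 - <<'E'
import pickle
from workcell import bot
pickle.dump({c:dict(bot.camera_params(c)) for c in('top','scene')},open('cam.pkl','wb'))
E
sed -i 's/bot.camera_params(c)/CAM[c]/; s/^from workcell import bot/from workcell import bot\nimport pickle\nCAM=pickle.load(open("cam.pkl","rb"))/' h.py
cat > f1.py <<'E'
from fit import *
M=np.load('masks.npz')
print({c:ray(c,[320,200])[0] for c in CAM})
a=np.linspace(0,2*np.pi,90)
cyl=np.vstack([np.c_[.1*np.cos(a),.1*np.sin(a),0*a+z] for z in(.036,.05)])
st={c:M[c+'_stage_0'] for c in('top','scene')}
p0=onz('top',[391,234.5],.05)
for ms in (st,{'top':st['top']},{'scene':st['scene']}):
    print('stage',fit(lambda v:[cyl+[v[0],v[1],0]],ms,p0[:2],[.01,.01]))
ho={c:M[c+'_holder_mid_0'] for c in('top','scene')}
H=[box(-.005,.005,-.028,.028,0,.05),box(.005,.031,-.02,.02,0,.005)]
p=tri([201.8,260.7],[202,179.4]);print('holder tri',p)
for ms in (ho,{'top':ho['top']},{'scene':ho['scene']}):
  for yaw in np.radians([0,60,120,180,240,300]):
    x,f=fit(lambda v:[place(h,*v) for h in H],ms,[p[0][0],p[0][1],yaw],[.01,.01,.3]);print('holder',x,np.degrees(x[2])%360,f)
E
time python3 f1.py
```

```text
{'top': array([ 0.32730083, -0.0223207 ,  1.13735349]), 'scene': array([-0.09849786, -0.84025967,  0.59496065])}
stage (array([ 0.51718468, -0.18492292]), np.float64(1106.875))
stage (array([ 0.51608955, -0.18580539]), np.float64(523.625))
stage (array([ 0.51913964, -0.18313511]), np.float64(531.0625))
holder tri (array([0.37481857, 0.26057805, 0.03806617]), np.float64(0.0028132421786053585))
holder [0.37933916 0.26766144 0.21973466] 12.589868564285338 106.75
holder [0.37917988 0.26769397 0.21918646] 12.558459309734802 104.6875
holder [0.37927071 0.26766173 0.21838055] 12.51228390296626 106.75
holder [0.389994   0.27552869 3.93819109] 225.64172831900242 298.0625
holder [0.39005917 0.27542044 3.93228186] 225.30315431185755 301.1875
holder [0.38434296 0.27844534 5.26054181] 301.4068436439971 280.6875
holder [0.3786246  0.26670027 0.25847543] 14.809551345988009 43.9375
holder [0.37855483 0.26676626 0.28030359] 16.06021255822793 45.5625
holder [0.38251122 0.26061146 1.35721887] 77.76291327662373 131.4375
holder [0.40260866 0.27009567 3.09632216] 177.40619191648096 137.0625
holder [0.39041141 0.27437727 4.17170058] 239.02083665024378 130.25
holder [0.37848232 0.26670798 6.53832815] 14.6186079211746 44.6875
holder [0.38204667 0.27489803 0.21219308] 12.157767815282472 30.8125
holder [0.38186271 0.27476839 0.21840656] 12.51377393893435 32.6875
holder [0.3820072 0.2749972 0.2049678] 11.743789689463105 32.5625
holder [0.3820957  0.27263556 3.36947054] 193.05644086911477 120.0
holder [0.38371996 0.27538096 3.35189194] 192.04926176322078 117.75
holder [0.38813486 0.28748704 5.29592047] 303.4338915358068 99.0
real	0m19.766s
user	0m23.860s
sys	0m5.015s
```

```bash
cat > f2.py <<'E'
from fit import *
from scipy.optimize import least_squares
T={'top':(np.array([[107,280],[308,268],[294,102],[98,112]])/8+[345,200]-.5),'scene':(np.array([[125,150],[290,208],[392,155],[215,98]])/8+[310,195]-.5)}
D=np.array([[0,.0295,.0625],[0,-.0295,.0625],[.05,-.0295,.0625],[.05,.0295,.0625]])
for cs in (('top','scene'),('top',),('scene',)):
    r=least_squares(lambda v:np.concatenate([(np.array([proj(c,p) for p in place(D,*v)])-T[c]).ravel() for c in cs]),[.5,-.13,0])
    print(cs,r.x,np.degrees(r.x[2]),np.round(r.fun,1))
k,e=tri([441.5,261.5],[377.5,257]);print('knob~',k,e)
print('knob top z.08',onz('top',[441.5,261.5],.08))
for z in (.066,.05): print(onz('scene',[377.5,263],z))
# marks: crop coords top
def tc(x,y):return np.array([x/4+290-.5,y/4+160-.5])
for n,q,z in(('nose?',tc(580,318),.02),('hole?',tc(340,478),.012)): print(n,onz('top',q,z))
im=cv2.imread('pics/top1.png')
C=np.array([.517,-.185])
for z,r in((.05,.1),(.012,.124)):
  for a in np.linspace(0,2*np.pi,72):
    u=proj('top',[C[0]+r*np.cos(a),C[1]+r*np.sin(a),z]);im[int(u[1]+.5),int(u[0]+.5)]=(0,0,255)
cv2.imwrite('pics/ov.png',cv2.resize(im[180:300,330:460],None,fx=5,fy=5,interpolation=cv2.INTER_NEAREST))
im=cv2.imread('pics/scene1.png')
for z,r in((.05,.1),(.012,.124)):
  for a in np.linspace(0,2*np.pi,72):
    u=proj('scene',[C[0]+r*np.cos(a),C[1]+r*np.sin(a),z]);im[int(u[1]+.5),int(u[0]+.5)]=(0,0,255)
cv2.imwrite('pics/ovs.png',cv2.resize(im[190:300,290:420],None,fx=5,fy=5,interpolation=cv2.INTER_NEAREST))
E
python3 f2.py
```

```text
('top', 'scene') [ 0.50565983 -0.13414122  0.23866212] 13.674332387985343 [ 0.2 -0.4 -0.7 -0.7 -1.2 -0.2 -0.7  0.4 -0.7  1.  -0.   2.7  0.3  0.9
  1.4 -0.4]
('top',) [ 0.50515267 -0.13504782  0.21199154] 12.146220455644201 [ 0.5 -0.5 -0.4 -0.2 -0.3  0.4  0.2  0.3]
('scene',) [ 0.50875687 -0.13093172  0.27944046] 16.01075915463153 [-0.9  0.3  0.4  1.5 -0.1 -0.6  0.5 -1.4]
knob~ [ 0.46486389 -0.30918096  0.07529435] 0.002330686029439699
knob top z.08 [ 0.46331549 -0.30716172  0.08      ]
[ 0.46235744 -0.31454645  0.066     ]
[ 0.47932219 -0.29864468  0.05      ]
nose? [ 0.52425828 -0.30027775  0.02      ]
hole? [ 0.40213486 -0.16545113  0.012     ]
```

```bash
sleep 1
```

```text
(no output)
```

View pics/ov.png

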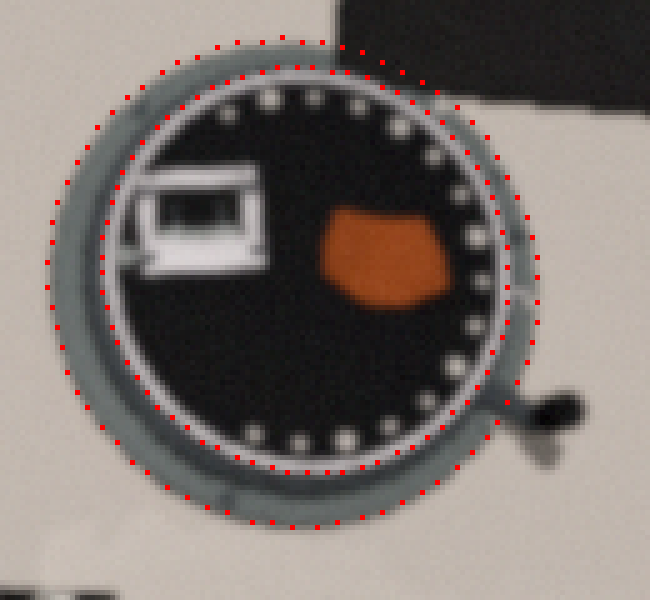

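View pics/ovs.png

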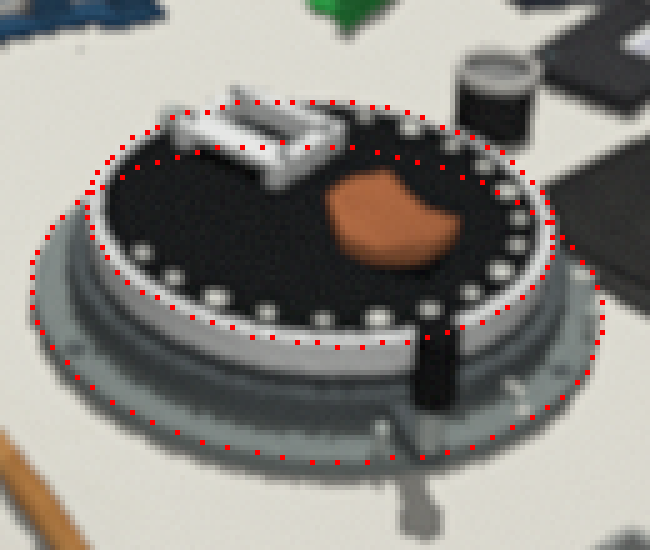

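```bash
python3 - <<'E'
from h import *
a=cv2.imread('pics/top1.png');b=cv2.imread('pics/scene1.png')
k=dict(fx=8,fy=8,interpolation=cv2.INTER_CUBIC)
cv2.imwrite('pics/m1.png',cv2.resize(a[185:285,385:455],None,fx=6,fy=6,interpolation=cv2.INTER_CUBIC))
cv2.imwrite('pics/m2.png',cv2.resize(b[225:295,335:420],None,**k))
print(proj('top',[.587,-.301,.066]),proj('scene',[.587,-.301,.066]))
E
```

```text
[442.45716652 211.33943587] [417.11784123 239.50043348]
```

View pics/m1.png

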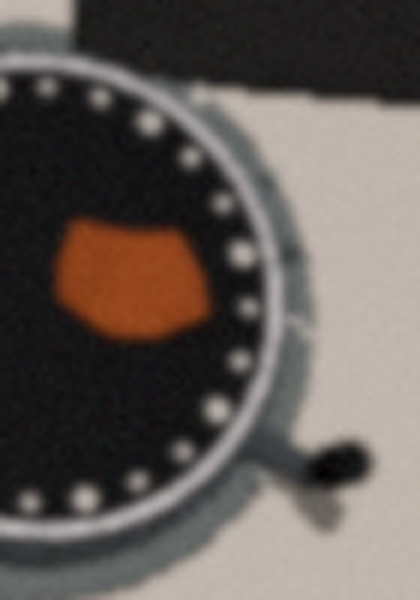

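View pics/m2.png

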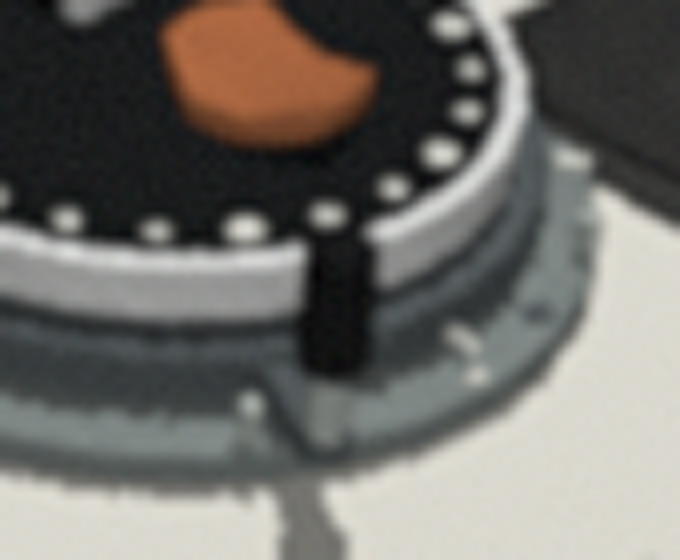

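```bash
python3 - <<'E'
from h import *
C=np.array([.516,-.185])
for n,c,x,y,z in(('nose','scene',460,335,.022),('dot','scene',478,375,.012),('bar','scene',570,158,.012),('odd','scene',250,405,.012)):
    u=np.array([x,y])/8+[335,225]-.5;p=onz(c,u,z)[:2]-C;print(n,np.hypot(*p),np.degrees(np.arctan2(p[1],p[0])))
for n,x,y in(('noseT',297,322),('barT',200,92)):
    u=np.array([x,y])/6+[385,185]-.5;p=onz('top',u,.012)[:2]-C;print(n,np.hypot(*p),np.degrees(np.arctan2(p[1],p[0])))
E
```

```text
nose 0.11171670182554241 -85.36367346528887
dot 0.11736291899271374 -84.48814659676621
bar 0.12100552774539956 -29.652354583826106
odd 0.10299355390072068 -115.78831982396805
noseT 0.11637301431851547 -84.29041100725694
barT 0.12217163103253126 -31.702531355589763
```

Everything is consistent. The nose sits at the dot (about -85° round the axis) and the bar is at about -30.5°. The knob is at about (0.464,-0.309), the turntable axis at (0.516,-0.185), and the real holder at (0.379,0.268) with yaw about 13°. Moving over the knob.

```bash
R='x'; python3 -m jog '[{"rotation":[0,0,-6],"travel":[20,-52,-2],"jaw":1},{"rotation":[0,0,-6],"travel":[20,-52,-2],"jaw":1},{"rotation":[0,0,-6],"travel":[20,-52,-2],"jaw":1},{"rotation":[0,0,-6],"travel":[20,-52,-2],"jaw":1},{"rotation":[0,0,-6],"travel":[20,-52,-2],"jaw":1},{"rotation":[0,0,-6],"travel":[20,-52,-2],"jaw":1},{"rotation":[0,0,-6],"travel":[20,-52,-2],"jaw":1},{"rotation":[0,0,-6],"travel":[20,-52,-2],"jaw":1}]'
python3 -m jog '[{"rotation":[0,0,-6],"travel":[20,-52,-2],"jaw":0.2},{"rotation":[0,0,-6],"travel":[20,-52,-2],"jaw":0.2},{"rotation":[0,0,-6],"travel":[20,-52,-2],"jaw":0.2},{"rotation":[0,0,-6],"travel":[20,-52,-2],"jaw":0.2},{"rotation":[0,0,-6],"travel":[20,-52,-2],"jaw":0.2},{"rotation":[0,0,-6],"travel":[20,-52,-2],"jaw":0.2},{"rotation":[0,0,-6],"travel":[20,-52,-2],"jaw":0.2},{"rotation":[0,0,-7],"travel":[20,-52,-2],"jaw":0.2}]'
```

```text
time: 2.3
ee_pos: [0.3026, 0.1136, 0.2155]
tcp_rot: [-90.0, -0.1, 26.8]
wrist_force: [1.0, 0.8, -0.4]
opening: 0.0855
time: 3.3
ee_pos: [0.4627, -0.3027, 0.1993]
tcp_rot: [-90.0, -0.0, -22.2]
wrist_force: [0.6, 0.1, 0.3]
opening: 0.051
```

```bash
python3 -m jog '[{"rotation":[0,0,-0.5],"travel":[1.3,-7,-25],"jaw":0.2},{"rotation":[0,0,0],"travel":[0,0,-35],"jaw":0.2},{"rotation":[0,0,0],"travel":[0,0,-35],"jaw":0.2},{"rotation":[0,0,0],"travel":[0,0,-30],"jaw":0.2},{"rotation":[0,0,0],"travel":[0,0,-24],"jaw":0.2},{"rotation":[0,0,0],"travel":[0,0,0],"jaw":0.2}]' 20
python3 - <<'E'
from h import *
a=snap('top','a1');b=snap('scene','a2')
k=dict(fx=4,fy=4,interpolation=cv2.INTER_CUBIC)
cv2.imwrite('pics/a.png',np.hstack([cv2.resize(a[200:300,380:480],None,**k),cv2.resize(b[190:290,320:420],None,**k)])[:,:,::-1])
E
```

```text
time: 4.05
ee_pos: [0.4626, -0.307, 0.0485]
tcp_rot: [-90.0, 0.2, -22.5]
wrist_force: [0.3, -0.3, 0.5]
opening: 0.0511
```

View pics/a.png

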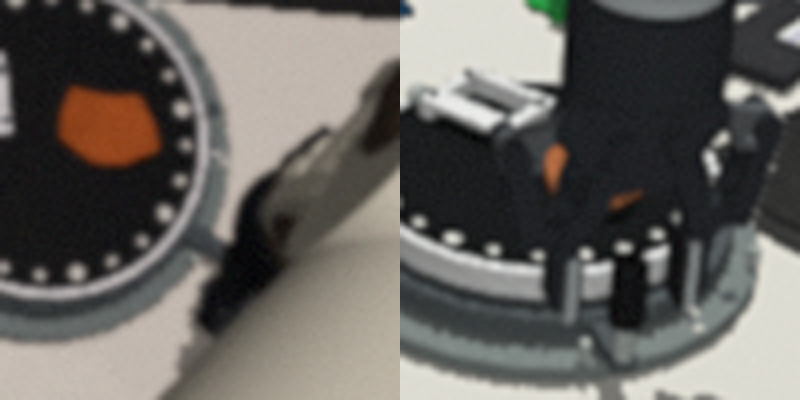

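The knob (scene ~(377,262)) stands centred between the fingers. Closing on it.

```bash
python3 -m jog '[{"rotation":[0,0,0],"travel":[0,-1.5,0],"jaw":-0.2},{"rotation":[0,0,0],"travel":[0,0,0],"jaw":-0.6},{"rotation":[0,0,0],"travel":[0,0,0],"jaw":-1},{"rotation":[0,0,0],"travel":[0,0,0],"jaw":-1},{"rotation":[0,0,0],"travel":[0,0,0],"jaw":-1}]' 25
python3 - <<'E'
from h import *
C=np.array([.516,-.185]);p=bot.get_obs()['ee_pos'];d=p[:2]-C;r=np.hypot(*d);a0=np.arctan2(d[1],d[0]);print(p,r,np.degrees(a0))
prev=d
for k in range(1,11):
    a=a0+.095*k; q=r*np.array([np.cos(a),np.sin(a)]);print(k,np.round((q-prev)*1e3,1));prev=q
E
```

```text
time: 4.78
ee_pos: [0.4641, -0.3097, 0.0514]
tcp_rot: [-90.0, -0.1, -22.5]
wrist_force: [0.2, -0.3, 6.6]
opening: 0.0179
[ 0.4641414 -0.3097276  0.0513974] 0.13507882556093737 -112.57631042020617
1 [12.1 -4.4]
2 [12.4 -3.2]
3 [12.7 -2. ]
4 [12.8 -0.8]
5 [12.8  0.4]
6 [12.7  1.6]
7 [12.5  2.8]
8 [12.2  4. ]
9 [11.7  5.2]
10 [11.2  6.2]
```

```bash
python3 -m jog '[{"rotation":[0,0,0],"travel":[0,0,2],"jaw":-1},{"rotation":[0,0,2.7],"travel":[6,-2.4,0],"jaw":-1},{"rotation":[0,0,2.7],"travel":[6.1,-2,0],"jaw":-1},{"rotation":[0,0,2.7],"travel":[6.2,-1.7,0],"jaw":-1},{"rotation":[0,0,2.7],"travel":[6.2,-1.5,0],"jaw":-1},{"rotation":[0,0,5.4],"travel":[12.7,-2,0],"jaw":-1},{"rotation":[0,0,5.4],"travel":[12.8,-0.8,0],"jaw":-1},{"rotation":[0,0,5.4],"travel":[12.8,0.4,0],"jaw":-1}]' 25
python3 - <<'E'
from h import *
C=np.array([.516,-.185]);o=bot.get_obs();p=o['ee_pos'];d=p[:2]-C;r=np.hypot(*d);a0=np.arctan2(d[1],d[0]);print(p,r,np.degrees(a0),o['wrist_force'],np.radians(np.degrees(a0)+112.6))
E
```

```text
time: 5.78
ee_pos: [0.5259, -0.3198, 0.0516]
tcp_rot: [-90.0, 0.1, 4.6]
wrist_force: [-1.5, -3.6, -1.9]
opening: 0.0174
[ 0.52591407 -0.31981414  0.0515577 ] 0.1351781817900701 -85.79410823526129 [-1.50179287 -3.64559487 -1.87571119] 0.4678510702279236
```

```bash
python3 -m jog '[{"rotation":[0,0,5.4],"travel":[12.7,1.6,0],"jaw":-1},{"rotation":[0,0,5.4],"travel":[12.5,2.8,0],"jaw":-1},{"rotation":[0,0,5.4],"travel":[12.2,4,0],"jaw":-1},{"rotation":[0,0,5.4],"travel":[11.7,5.2,0],"jaw":-1},{"rotation":[0,0,3],"travel":[6,3,0],"jaw":-1},{"rotation":[0,0,0],"travel":[0,0,0],"jaw":-1},{"rotation":[0,0,0],"travel":[0,0,0],"jaw":-1}]' 25
cat > ang.py <<'E'
from h import *
C=np.array([.516,-.185]);o=bot.get_obs();p=o['ee_pos'];d=p[:2]-C;r=np.hypot(*d);a0=np.arctan2(d[1],d[0]);print(p,r,np.degrees(a0),o['wrist_force'],np.radians(np.degrees(a0)+112.6))
E
python3 ang.py
```

```text
time: 6.65
ee_pos: [0.5822, -0.3032, 0.0516]
tcp_rot: [-90.1, -0.0, 29.1]
wrist_force: [5.5, -5.3, -6.6]
opening: 0.0177
[ 0.58218012 -0.30322292  0.05162396] 0.13548604177417892 -60.76029204546754 [ 5.47014187 -5.32529049 -6.57295355] 0.9047735870788863
```

```bash
python3 -m jog '[{"rotation":[0,0,1.5],"travel":[2.6,1.5,0],"jaw":-1},{"rotation":[0,0,1],"travel":[2.6,1.6,0],"jaw":-1},{"rotation":[0,0,0],"travel":[0,0,0],"jaw":-1}]' 25
python3 ang.py
python3 -m jog '[{"rotation":[0,0,1],"travel":[2,1.2,0],"jaw":-1},{"rotation":[0,0,0],"travel":[0,0,0],"jaw":-1},{"rotation":[0,0,0],"travel":[0,0,0],"jaw":-1}]' 25
python3 ang.py
python3 - <<'E'
from h import *
a=snap('top','b1');b=snap('scene','b2')
k=dict(fx=5,fy=5,interpolation=cv2.INTER_CUBIC)
cv2.imwrite('pics/b.png',np.hstack([cv2.resize(a[180:280,380:460],None,**k),cv2.resize(b[210:310,340:420],None,**k)])[:,:,::-1])
E
```

```text
time: 7.02
ee_pos: [0.5868, -0.3005, 0.0516]
tcp_rot: [-90.1, 0.1, 31.6]
wrist_force: [3.4, -6.7, -5.0]
opening: 0.0177
[ 0.58682892 -0.30053368  0.05159442] 0.13551666269274285 -58.48926211717626 [ 3.37701279 -6.7095255  -4.99942087] 0.9444105367388997
time: 7.4
ee_pos: [0.5887, -0.2994, 0.0516]
tcp_rot: [-90.1, 0.1, 32.5]
wrist_force: [2.0, -6.7, -5.0]
opening: 0.0174
[ 0.58872132 -0.29937002  0.05161255] 0.13553188411112108 -57.55006424144599 [ 2.04459864 -6.69221301 -4.99253187] 0.9608026319981295
```

View pics/b.png

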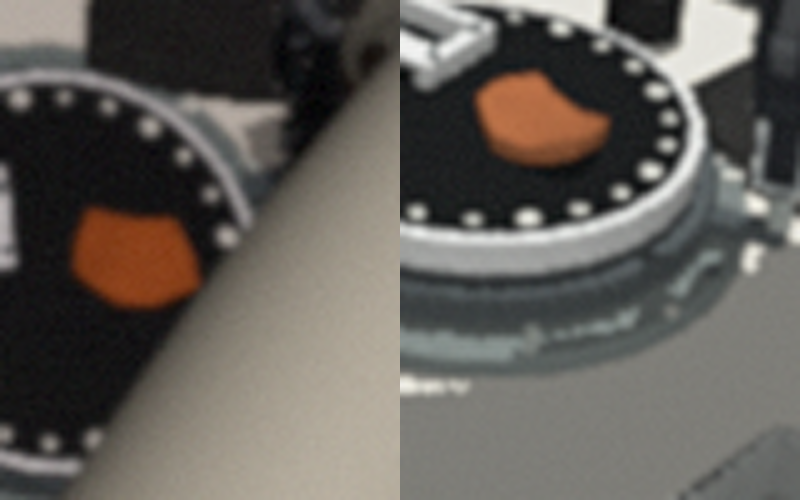

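```bash
python3 -m jog '[{"rotation":[0,0,1],"travel":[1.8,1.2,0],"jaw":-1},{"rotation":[0,0,0],"travel":[0,0,0],"jaw":-1},{"rotation":[0,0,0],"travel":[0,0,0],"jaw":-1},{"rotation":[0,0,0],"travel":[0,0,0],"jaw":-0.5},{"rotation":[0,0,0],"travel":[0,0,0],"jaw":-0.2},{"rotation":[0,0,0],"travel":[0,0,0],"jaw":0.1},{"rotation":[0,0,0],"travel":[0,0,0],"jaw":0.1}]' 25
python3 ang.py
```

```text
time: 8.38
ee_pos: [0.5906, -0.297, 0.0524]
tcp_rot: [-90.0, -0.0, 33.6]
wrist_force: [-0.0, 0.1, -0.6]
opening: 0.0467
[ 0.5906113  -0.29696074  0.05236244] 0.1345438735990376 -56.320278798841855 [-0.03097932  0.07344997 -0.60226245] 0.9822664370646674
```

```bash
python3 -m jog '[{"rotation":[0,0,0],"travel":[0,0,25],"jaw":0.1},{"rotation":[0,0,0],"travel":[0,0,35],"jaw":0.1},{"rotation":[0,0,0],"travel":[0,0,40],"jaw":0.3},{"rotation":[0,0,0],"travel":[0,0,30],"jaw":0.3},{"rotation":[0,0,-2],"travel":[-20,55,10],"jaw":0.3},{"rotation":[0,0,-2],"travel":[-20,55,10],"jaw":0.3},{"rotation":[0,0,-2],"travel":[-20,55,0],"jaw":0.3},{"rotation":[0,0,-2],"travel":[-20,55,0],"jaw":0.3}]' 
python3 -m jog '[{"rotation":[0,0,-2],"travel":[-20,55,0],"jaw":0.3},{"rotation":[0,0,-2],"travel":[-20,55,0],"jaw":0.3},{"rotation":[0,0,-2],"travel":[-20,55,0],"jaw":0.3},{"rotation":[0,0,-2],"travel":[-20,55,0],"jaw":0.3},{"rotation":[0,0,-2],"travel":[-20,55,-10],"jaw":0.3},{"rotation":[0,0,-1],"travel":[-10,40,-10],"jaw":0.3}]' 
python3 - <<'E'
from h import *
a=snap('top','c1');b=snap('scene','c2')
k=dict(fx=5,fy=5,interpolation=cv2.INTER_CUBIC)
cv2.imwrite('pics/c.png',np.hstack([cv2.resize(a[180:280,380:460],None,**k),cv2.resize(b[210:310,340:420],None,**k)])[:,:,::-1])
k=dict(fx=8,fy=8,interpolation=cv2.INTER_CUBIC)
cv2.imwrite('pics/dock2.png',np.hstack([cv2.resize(a[200:250,345:395],None,**k),cv2.resize(b[195:245,310:360],None,**k)])[:,:,::-1])
E
```

```text
time: 9.38
ee_pos: [0.5097, -0.0755, 0.2026]
tcp_rot: [-90.0, -0.0, 25.5]
wrist_force: [1.3, -0.1, 0.3]
opening: 0.0556
time: 10.12
ee_pos: [0.3994, 0.24, 0.1826]
tcp_rot: [-90.0, -0.1, 14.6]
wrist_force: [0.5, 0.1, -0.2]
opening: 0.0558
```

View pics/c.png

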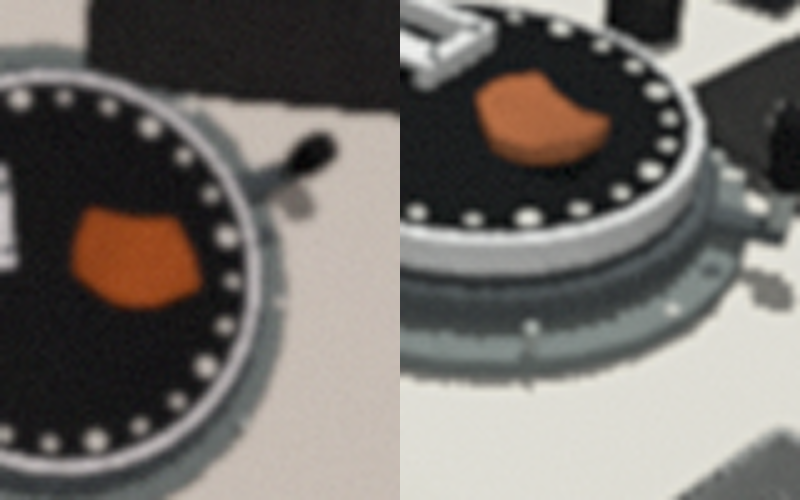

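View pics/dock2.png

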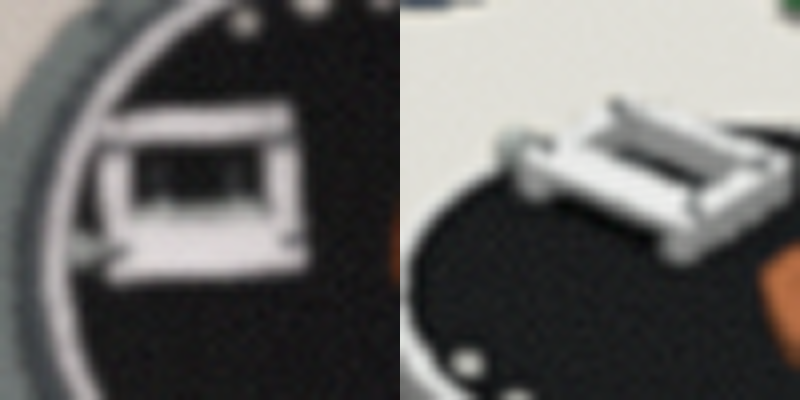

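View pics/c2.png

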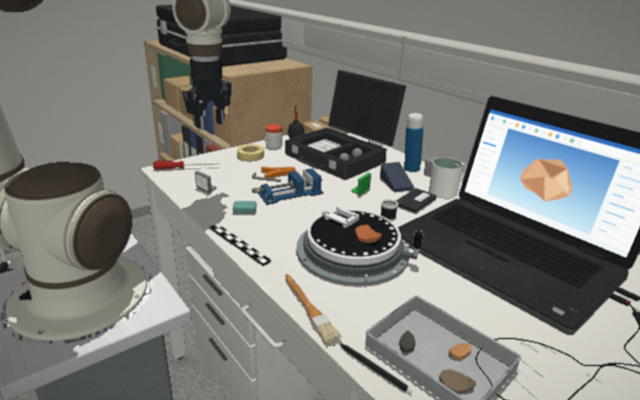

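```bash
python3 - <<'E'
from h import *
b=cv2.imread('pics/c2.png');a=cv2.imread('pics/c1.png')
k=dict(fx=10,fy=10,interpolation=cv2.INTER_CUBIC)
cv2.imwrite('pics/d.png',np.hstack([cv2.resize(a[185:235,410:450],None,**k),cv2.resize(b[225:275,390:430],None,**k)]))
# knob dark blob centroids, top
C=np.array([.516,-.185])
for f in('top0','c1'):
    im=cv2.imread(f'pics/{f}.png').max(2);m=np.zeros_like(im)
    r=(slice(255,270),slice(434,450)) if f=='top0' else (slice(203,218),slice(436,450))
    m[r]=(im[r]<60);ys,xs=np.nonzero(m);u=[xs.mean(),ys.mean()];p=onz('top',u,.066);d=p[:2]-C
    print(f,u,m.sum(),p,np.hypot(*d),np.degrees(np.arctan2(d[1],d[0])))
E
```

```text
top0 [np.float64(440.03636363636366), np.float64(262.5090909090909)] 55 [ 0.46216854 -0.30772503  0.066     ] 0.13401215813273384 -113.68392501732204
c1 [np.float64(440.98), np.float64(211.14)] 50 [ 0.5869092  -0.29738173  0.066     ] 0.13288253683508275 -57.74941531591447
```

View pics/d.png

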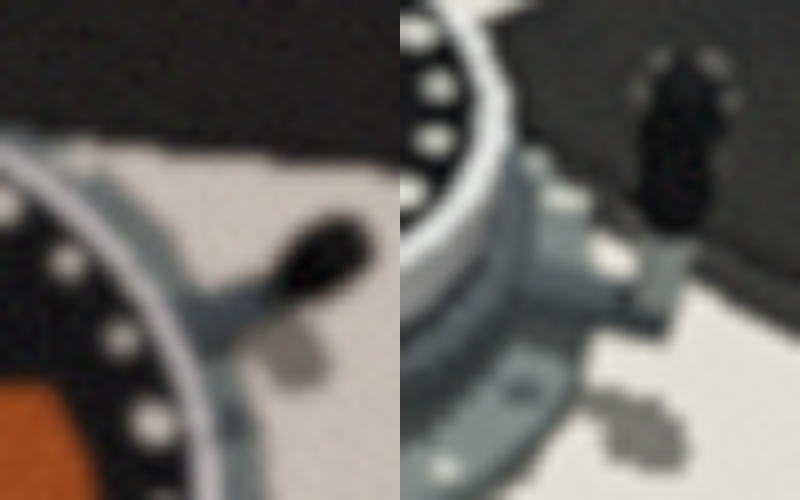

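```bash
python3 - <<'E'
from h import *
C=np.array([.516,-.185])
for n,x,y,z in(('nose',540,158,.022),('bar',567,195,.012),('dot',445,467,.012)):
    u=np.array([x-400,y])/10+[390,225]-.5;p=onz('scene',u,z)[:2]-C;print(n,np.hypot(*p),np.degrees(np.arctan2(p[1],p[0])))
E
python3 f2.py | head -3
```

```text
nose 0.11508538385335725 -29.13679994920186
bar 0.12231658076033845 -29.231358404892557
dot 0.11665013020430685 -84.44882542295488
('top', 'scene') [ 0.50565983 -0.13414122  0.23866212] 13.674332387985343 [ 0.2 -0.4 -0.7 -0.7 -1.2 -0.2 -0.7  0.4 -0.7  1.  -0.   2.7  0.3  0.9
  1.4 -0.4]
('top',) [ 0.50515267 -0.13504782  0.21199154] 12.146220455644201 [ 0.5 -0.5 -0.4 -0.2 -0.3  0.4  0.2  0.3]
```

Collar is locked: the nose (-29.1°) lines up with the bar (-29.2°), and the knob turned about 0.976 rad. The stage and dock look unmoved. Refining the dock's edges.

```bash
cat > f3.py <<'E'
from fit import *
from scipy.optimize import least_squares
from scipy.ndimage import map_coordinates
ims={c:np.mean([cv2.cvtColor(cv2.imread(f'pics/{c}{k}.png'),cv2.COLOR_BGR2GRAY).astype(float) for k in (0,1)],0) for c in('top','scene')}
def edge(c,A,B,v,n=12):
    # sample points on model edge A-B (local), find edge along outward local dir
    out=[]
    for t in np.linspace(.12,.88,n):
        P=A+(B-A)*t; N=np.cross(B-A,[0,0,1]);N/=np.linalg.norm(N)
        s=np.linspace(-.006,.006,49)
        uv=np.array([proj(c,place((P+N*k)[None],*v)[0]) for k in s])
        g=map_coordinates(ims[c],[uv[:,1],uv[:,0]],order=1)
        d=np.abs(np.gradient(cv2.GaussianBlur(g[None],(1,1),0)[0]))
        d=np.convolve(d,np.ones(7)/7,'same'); d[:3]=d[-3:]=0
        j=np.argmax(d); 
        w=d[max(0,j-6):j+7]; out.append((t,(s[max(0,j-6):j+7]*w).sum()/w.sum()))
    return np.array(out)
z=.0625
fl,fr,br,bl=[np.array(p) for p in([0,.0295,z],[0,-.0295,z],[.05,-.0295,z],[.05,.0295,z])]
v=np.array([.5055,-.1345,.22])
for c,E in(('top',{'front':(fl,fr),'right':(fr,br),'back':(br,bl)}),('scene',{'front':(fl,fr),'right':(fr,br)})):
  for n,(A,B) in E.items():
    e=edge(c,A,B,v); q=np.polyfit(e[:,0],e[:,1]*1e3,1); L=np.linalg.norm(B-A)*1e3
    print(c,n,np.round(e[:,1]*1e3,1),'off at mid',np.round(np.polyval(q,.5),2),'slope deg',np.round(np.degrees(np.arctan(q[0]/L)),2))
E
python3 f3.py
```

```text
top front [1.8 1.7 1.9 2.4 2.4 2.9 2.9 2.9 1.1 1.5 1.7 1.9] off at mid 2.11 slope deg -0.28
top right [ 0.6  1.2  1.4 -0.6 -0.2  0.1  0.3  0.6  0.8  1.1  1.5  1.4] off at mid 0.69 slope deg 1.1
top back [ 0.2  0.4  0.6 -1.8 -1.2 -1.3 -0.9 -0.9 -0.4 -0.2 -0.3 -2.4] off at mid -0.68 slope deg -1.58
scene front [0.3 0.5 1.7 0.8 2.  2.7 3.5 4.3 2.  1.3 2.  3.2] off at mid 2.02 slope deg 2.83
scene right [-1.9  0.6  0.5 -1.3 -1.  -1.4 -0.8 -1.2 -1.   4.5  4.4  2.3] off at mid 0.31 slope deg 6.34
```

```bash
python3 -m jog '[{"rotation":[0,0,-1.5],"travel":[-20,28,-23],"jaw":0.3},{"rotation":[0,0,0],"travel":[0,0,-40],"jaw":0.3},{"rotation":[0,0,0],"travel":[0,0,-40],"jaw":0.3},{"rotation":[0,0,0],"travel":[0,0,-40],"jaw":0.3},{"rotation":[0,0,0],"travel":[0,0,-12],"jaw":0.3},{"rotation":[0,0,0],"travel":[0,0,0],"jaw":0.3}]' 25
python3 - <<'E'
from h import *
a=snap('top','e1');b=snap('scene','e2')
k=dict(fx=6,fy=6,interpolation=cv2.INTER_CUBIC)
cv2.imwrite('pics/e.png',np.hstack([cv2.resize(a[225:295,165:230],None,**k),cv2.resize(b[145:215,170:235],None,**k)])[:,:,::-1])
E
```

```text
time: 10.98
ee_pos: [0.3807, 0.2656, 0.0277]
tcp_rot: [-90.0, 0.0, 13.1]
wrist_force: [0.0, -0.3, 0.2]
opening: 0.0554
```

View pics/e.png

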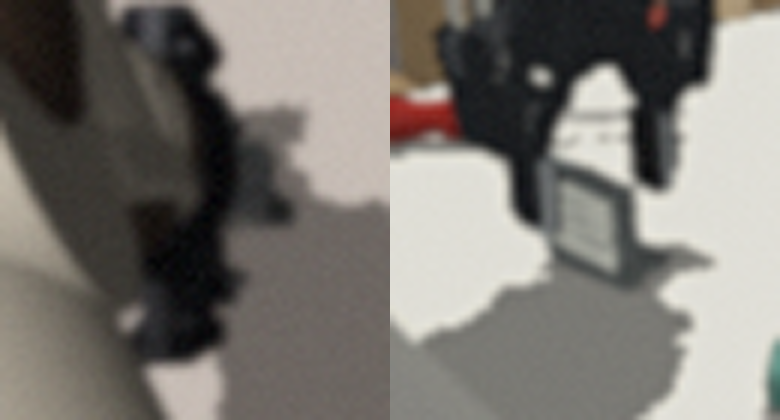

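```bash
python3 - <<'E'
from h import *
o=bot.get_obs();p=o['ee_pos'];a=np.radians(13);u=np.array([np.cos(a),np.sin(a),0])
for s in(-.0277,.0277):
  for z in(p[2],p[2]+.01):
    q=p+u*s;q[2]=z;x=(proj('scene',q)-[170,145])*6+[390,0];print(s,z,x)
for q in([.379,.2677,.05],[.379,.2677,.025]): print((proj('scene',q)-[170,145])*6+[390,0])
E
```

```text
-0.0277 0.029016789409862437 [544.53961455 236.4530607 ]
-0.0277 0.03901678940986244 [542.67787422 215.94986359]
0.0277 0.029016789409862437 [644.02329699 197.38531611]
0.0277 0.03901678940986244 [642.54487407 177.35773907]
[584.95324164 174.12216683]
[589.18066934 224.91003268]
```

```bash
python3 -m jog '[{"rotation":[0,0,0],"travel":[0,2,-7],"jaw":0.0},{"rotation":[0,0,0],"travel":[0,0,0],"jaw":-0.5},{"rotation":[0,0,0],"travel":[0,0,0],"jaw":-1},{"rotation":[0,0,0],"travel":[0,0,0],"jaw":-1},{"rotation":[0,0,0],"travel":[0,0,0],"jaw":-1},{"rotation":[0,0,0],"travel":[0,0,0],"jaw":-1}]' 50
python3 - <<'E'
from h import *
a=snap('top','g1');b=snap('scene','g2')
k=dict(fx=6,fy=6,interpolation=cv2.INTER_CUBIC)
cv2.imwrite('pics/g.png',np.hstack([cv2.resize(a[225:295,165:230],None,**k),cv2.resize(b[145:215,170:235],None,**k)])[:,:,::-1])
E
```

```text
time: 11.82
ee_pos: [0.3807, 0.268, 0.0206]
tcp_rot: [-90.0, -0.0, 13.1]
wrist_force: [-0.3, -0.5, 3.8]
opening: 0.0092
```

View pics/g.png

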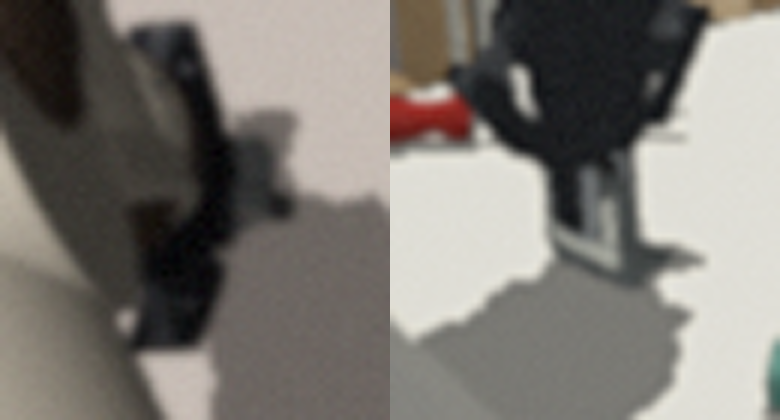

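```bash
python3 -m jog '[{"rotation":[0,0,0],"travel":[0,0,20],"jaw":-1},{"rotation":[0,0,0],"travel":[0,0,40],"jaw":-1},{"rotation":[0,0,0],"travel":[5,-20,40],"jaw":-1},{"rotation":[0,0,0],"travel":[10,-45,20],"jaw":-1},{"rotation":[0,0,0],"travel":[10,-50,0],"jaw":-1},{"rotation":[0,0,0],"travel":[10,-50,0],"jaw":-1},{"rotation":[0,0,0],"travel":[10,-50,0],"jaw":-1},{"rotation":[0,0,0],"travel":[5,-50,0],"jaw":-1}]' 50
python3 -m jog '[{"rotation":[0,0,0],"travel":[4,-50,0],"jaw":-1},{"rotation":[0,0,0],"travel":[4,-50,0],"jaw":-1},{"rotation":[0,0,0],"travel":[3,-40,0],"jaw":-1},{"rotation":[0,0,0],"travel":[0,-12,-30],"jaw":-1},{"rotation":[0,0,0],"travel":[0,0,-20],"jaw":-1},{"rotation":[0,0,0],"travel":[0,0,0],"jaw":-1}]' 50
python3 - <<'E'
from h import *
a=snap('top','i1');b=snap('scene','i2')
k=dict(fx=5,fy=5,interpolation=cv2.INTER_CUBIC)
cv2.imwrite('pics/i.png',np.hstack([cv2.resize(a[180:290,330:410],None,**k),cv2.resize(b[170:280,290:370],None,**k)])[:,:,::-1])
E
```

```text
time: 12.92
ee_pos: [0.4305, 0.0012, 0.1399]
tcp_rot: [-90.0, 0.0, 13.1]
wrist_force: [0.8, 0.5, -0.7]
opening: 0.0092
time: 13.68
ee_pos: [0.4403, -0.149, 0.0886]
tcp_rot: [-89.9, 0.2, 13.1]
wrist_force: [0.2, 1.3, 0.5]
opening: 0.0092
```

View pics/i.png

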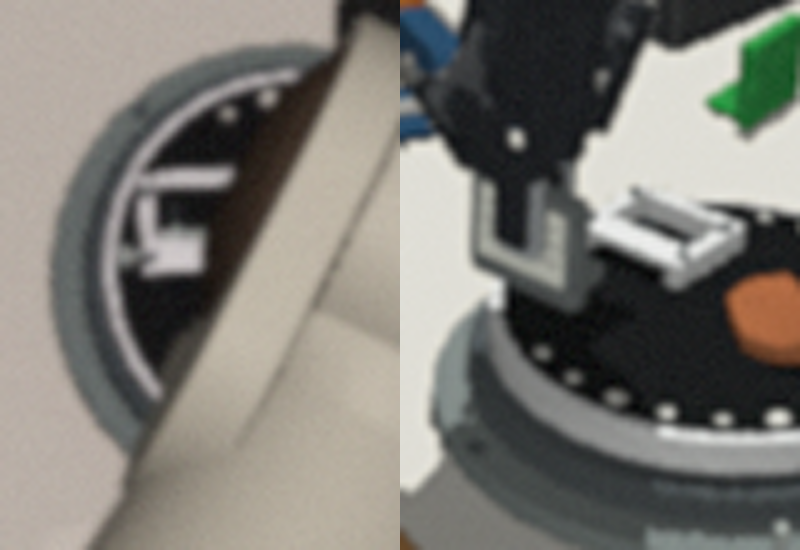

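```bash
cat > f4.py <<'E'
from fit import *
import sys
p=bot.get_obs()['ee_pos'];img=sys.argv[1];x0,y0=int(sys.argv[2]),int(sys.argv[3])
im=cv2.imread(f'pics/{img}.png');K=8
big=cv2.resize(im[y0:y0+70,x0:x0+95],None,fx=K,fy=K,interpolation=cv2.INTER_CUBIC)
def dr(P,v,zb,col):
    P=place(P,*v)+[0,0,zb];uv=((np.array([proj('scene',q) for q in P])-[x0,y0]+.5)*K).astype(int)
    for i in range(8):
        for j in range(i):
            if bin(i^j).count('1')==1: cv2.line(big,tuple(map(int,uv[i])),tuple(map(int,uv[j])),col,1)
yaw=np.radians(13.1)
zb=p[2]-.0206
dy=float(sys.argv[4])/1e3
v=(p[0]-dy*np.sin(yaw),p[1]+dy*np.cos(yaw),yaw)
dr(box(-.005,.005,-.028,.028,0,.05),v,zb,(0,0,255));dr(box(.005,.031,-.02,.02,0,.005),v,zb,(0,255,255))
dr(box(0,.05,-.0295,.0295,.05,.0625),(.505,-.135,np.radians(12.8)),0,(255,100,0))
dr(box(0,.016,-.0215,.0215,.05,.0575),(.505,-.135,np.radians(12.8)),0,(0,255,0))
cv2.imwrite('pics/'+img+'_ov.png',big)
E
python3 f4.py i2 298 190 0
```

```text
(no output)
```

View pics/i2_ov.png

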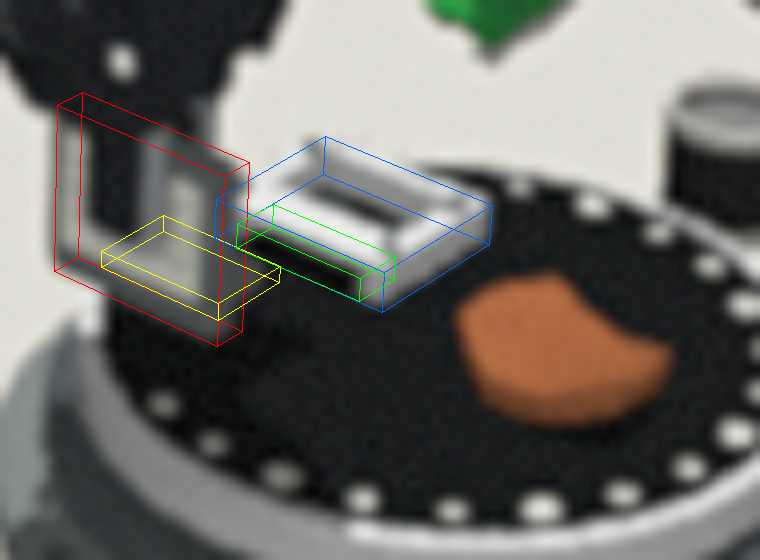

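Scene: the holder's face overlays its model and the dock overlays its model. Both sit about half a pixel right of their models, so the two line up with each other. Lowering to the slot height, then sliding in.

```bash
python3 -m jog '[{"rotation":[0,0,0],"travel":[0,-0.5,-10],"jaw":-1},{"rotation":[0,0,0],"travel":[0,0,-4],"jaw":-1},{"rotation":[0,0,0],"travel":[0,0,-2],"jaw":-1},{"rotation":[0,0,0],"travel":[0,0,0],"jaw":-1}]' 50
python3 - <<'E'
from h import *
snap('scene','j2')
E
python3 f4.py j2 298 190 0
```

```text
time: 14.28
ee_pos: [0.4415, -0.1496, 0.0743]
tcp_rot: [-90.0, 0.0, 13.1]
wrist_force: [0.3, -0.8, -0.4]
opening: 0.0094
```

View pics/j2_ov.png

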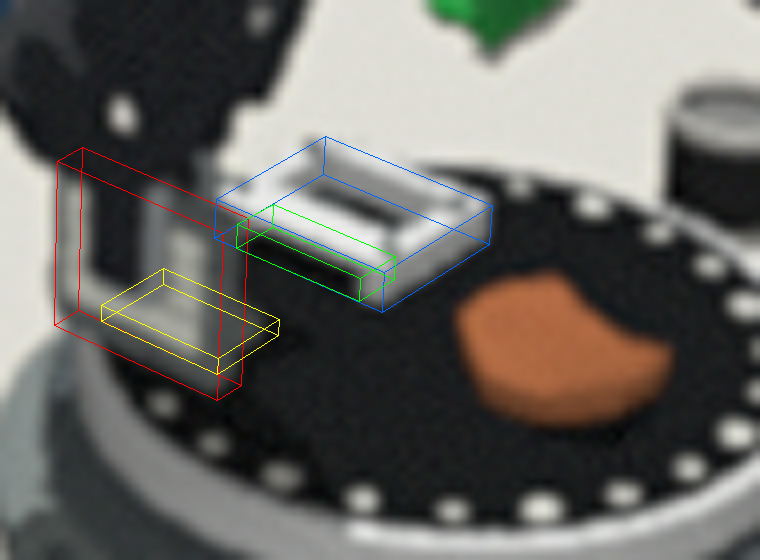

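```bash
for i in 1 2; do python3 -m jog '[{"rotation":[0,0,0],"travel":[0,0,-1],"jaw":-1},{"rotation":[0,0,0],"travel":[0,0,0],"jaw":-1}]' | egrep 'ee_pos|force'; done
```

```text
ee_pos: [0.4416, -0.1496, 0.0733]
wrist_force: [-0.7, 0.6, -1.2]
ee_pos: [0.4415, -0.1496, 0.0722]
wrist_force: [0.1, 0.4, -0.2]
```

```bash
for i in 1 2; do python3 -m jog '[{"rotation":[0,0,0],"travel":[0,0,-0.7],"jaw":-1},{"rotation":[0,0,0],"travel":[0,0,0],"jaw":-1},{"rotation":[0,0,0],"travel":[0,0,0],"jaw":-1}]' | egrep 'ee_pos|force'; done
```

```text
ee_pos: [0.4415, -0.1497, 0.0716]
wrist_force: [-0.0, 0.1, -1.1]
ee_pos: [0.4415, -0.1496, 0.0709]
wrist_force: [-0.6, 0.5, -0.5]
```

```bash
python3 -m jog '[{"rotation":[0,0,0],"travel":[0,0,0.6],"jaw":-1},{"rotation":[0,0,0],"travel":[9,2,0],"jaw":-1},{"rotation":[0,0,0],"travel":[9,2,0],"jaw":-1},{"rotation":[0,0,0],"travel":[9,2,0],"jaw":-1},{"rotation":[0,0,0],"travel":[0,0,0],"jaw":-1}]' 60
python3 - <<'E'
from h import *
snap('scene','k2');b=snap('top','k1')
cv2.imwrite('pics/k1c.png',cv2.resize(b[180:270,330:430],None,fx=6,fy=6,interpolation=cv2.INTER_CUBIC)[:,:,::-1])
E
python3 f4.py k2 298 190 0
```

```text
time: 16.2
ee_pos: [0.4692, -0.1434, 0.0713]
tcp_rot: [-90.0, 0.0, 13.1]
wrist_force: [0.1, -0.1, -0.6]
opening: 0.009
```

View pics/k2_ov.png

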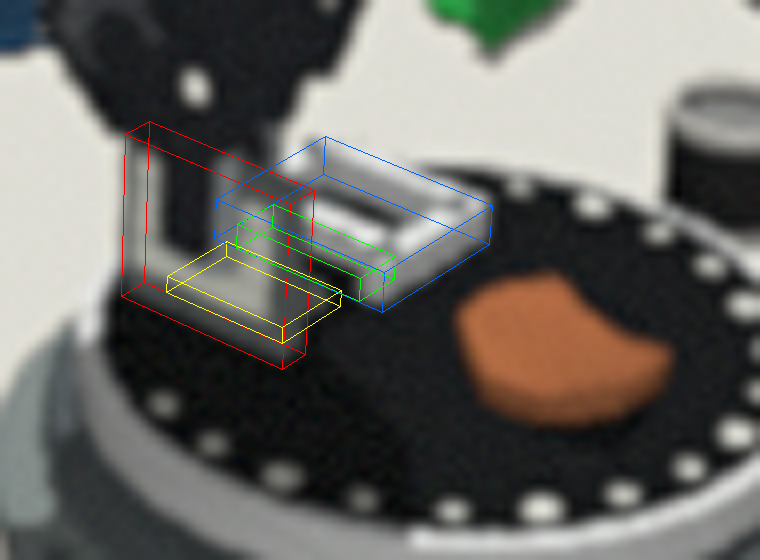

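View pics/k1c.png

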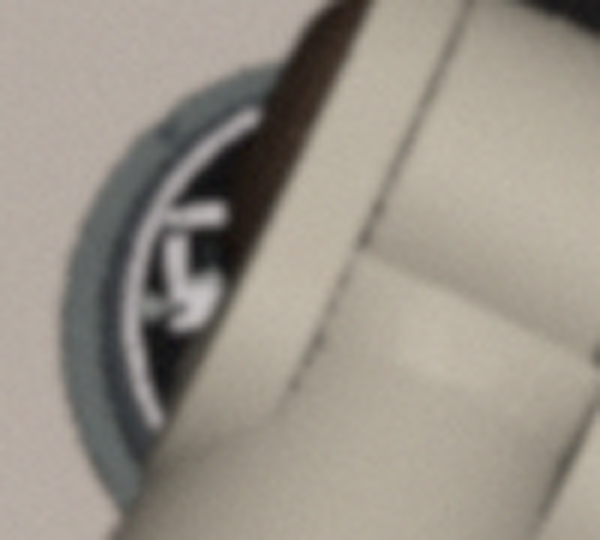

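```bash
python3 -m jog '[{"rotation":[0,0,0],"travel":[3.9,0.9,0],"jaw":-1},{"rotation":[0,0,0],"travel":[3.9,0.9,0],"jaw":-1},{"rotation":[0,0,0],"travel":[0,0,0],"jaw":-1}]' 70
python3 -m jog '[{"rotation":[0,0,0],"travel":[3.9,0.9,0],"jaw":-1},{"rotation":[0,0,0],"travel":[3.9,0.9,0],"jaw":-1},{"rotation":[0,0,0],"travel":[0,0,0],"jaw":-1}]' 70
```

```text
time: 16.68
ee_pos: [0.4766, -0.1418, 0.0715]
tcp_rot: [-90.0, -0.0, 13.1]
wrist_force: [-0.1, 0.6, -0.3]
opening: 0.0089
time: 17.05
ee_pos: [0.4844, -0.14, 0.0714]
tcp_rot: [-90.0, 0.0, 13.1]
wrist_force: [0.1, -0.1, -0.5]
opening: 0.0085
```

```bash
python3 -m jog '[{"rotation":[0,0,0],"travel":[3.9,0.9,0],"jaw":-1},{"rotation":[0,0,0],"travel":[2.9,0.7,0],"jaw":-1},{"rotation":[0,0,0],"travel":[0,0,0],"jaw":-1}]' 70
python3 -m jog '[{"rotation":[0,0,0],"travel":[1.95,0.45,0],"jaw":-1},{"rotation":[0,0,0],"travel":[1.95,0.45,0],"jaw":-1},{"rotation":[0,0,0],"travel":[0,0,0],"jaw":-1}]' 70
```

```text
time: 17.42
ee_pos: [0.4907, -0.1385, 0.0714]
tcp_rot: [-90.0, 0.1, 13.1]
wrist_force: [-1.1, -0.3, -0.1]
opening: 0.0088
time: 17.8
ee_pos: [0.4946, -0.1376, 0.0714]
tcp_rot: [-90.0, 0.0, 13.1]
wrist_force: [-5.2, -0.7, 1.1]
opening: 0.0087
```

```bash
for i in 1; do python3 -m jog '[{"rotation":[0,0,0],"travel":[1.95,0.45,0],"jaw":-1},{"rotation":[0,0,0],"travel":[0,0,0],"jaw":-1},{"rotation":[0,0,0],"travel":[0,0,0],"jaw":-1}]' 70; done
python3 -m jog '[{"rotation":[0,0,0],"travel":[1.46,0.34,0],"jaw":-1},{"rotation":[0,0,0],"travel":[0,0,0],"jaw":-1},{"rotation":[0,0,0],"travel":[0,0,0],"jaw":-1}]'
python3 -m jog '[{"rotation":[0,0,0],"travel":[0.97,0.22,0],"jaw":-1},{"rotation":[0,0,0],"travel":[0,0,0],"jaw":-1},{"rotation":[0,0,0],"travel":[0,0,0],"jaw":-1}]'
```

```text
time: 18.18
ee_pos: [0.4964, -0.1372, 0.0714]
tcp_rot: [-90.0, 0.0, 13.1]
wrist_force: [-5.7, -0.8, 1.2]
opening: 0.0088
time: 18.55
ee_pos: [0.4978, -0.1369, 0.0714]
tcp_rot: [-90.0, 0.1, 13.1]
wrist_force: [-6.2, -2.6, 1.0]
opening: 0.0089
time: 18.92
ee_pos: [0.4987, -0.1366, 0.0714]
tcp_rot: [-90.0, 0.1, 13.1]
wrist_force: [-5.8, -1.9, 0.9]
opening: 0.0092
```

```bash
for i in 1; do python3 -m jog '[{"rotation":[0,0,0],"travel":[0.97,0.22,0],"jaw":-1},{"rotation":[0,0,0],"travel":[0,0,0],"jaw":-1},{"rotation":[0,0,0],"travel":[0,0,0],"jaw":-1}]'; done
python3 -m jog '[{"rotation":[0,0,0],"travel":[0.97,0.22,0],"jaw":-1},{"rotation":[0,0,0],"travel":[0,0,0],"jaw":-1},{"rotation":[0,0,0],"travel":[0,0,0],"jaw":-1}]'
```

```text
time: 19.3
ee_pos: [0.4996, -0.1364, 0.0714]
tcp_rot: [-90.0, 0.1, 13.1]
wrist_force: [-6.4, -1.3, 2.2]
opening: 0.0092
time: 19.68
ee_pos: [0.5005, -0.1362, 0.0714]
tcp_rot: [-90.0, 0.1, 13.1]
wrist_force: [-7.2, -1.9, 1.9]
opening: 0.0089
```

```bash
python3 -m jog '[{"rotation":[0,0,0],"travel":[0.97,0.22,0],"jaw":-1},{"rotation":[0,0,0],"travel":[0,0,0],"jaw":-1},{"rotation":[0,0,0],"travel":[0,0,0],"jaw":-1}]' 
python3 -m jog '[{"rotation":[0,0,0],"travel":[0.97,0.22,0],"jaw":-1},{"rotation":[0,0,0],"travel":[0,0,0],"jaw":-1},{"rotation":[0,0,0],"travel":[0,0,0],"jaw":-1}]'
```

```text
time: 20.05
ee_pos: [0.5007, -0.1361, 0.0713]
tcp_rot: [-90.0, 0.2, 13.1]
wrist_force: [-11.0, -1.9, 3.7]
opening: 0.0091
time: 20.42
ee_pos: [0.5009, -0.1361, 0.0712]
tcp_rot: [-90.0, 0.3, 13.0]
wrist_force: [-14.8, -3.8, 5.5]
opening: 0.0084
```

Contact stiffened at the expected place: TCP stopped at x≈0.501 and the push rose to about 15 N. Checking visually.

```bash
python3 - <<'E'
from h import *
snap('scene','l2');b=snap('top','l1')
print(bot.get_obs()['wrist_force'],bot.get_obs()['torque'])
E
python3 f4.py l2 298 190 0
```

```text
[-14.23387249  -3.45977674   6.08281797] [-0.82059191  3.25803539 -0.15141773]
```

View pics/l2_ov.png

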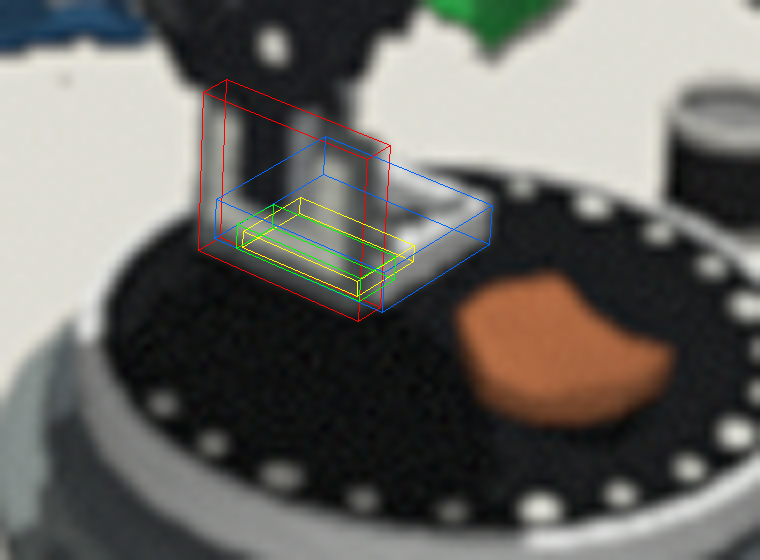

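View pics/l2.png

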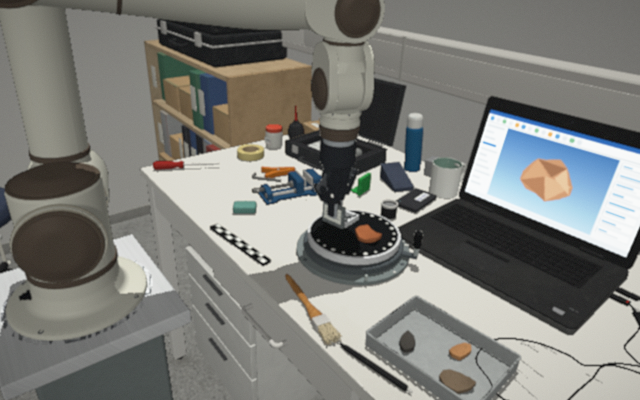

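View pics/l1.png

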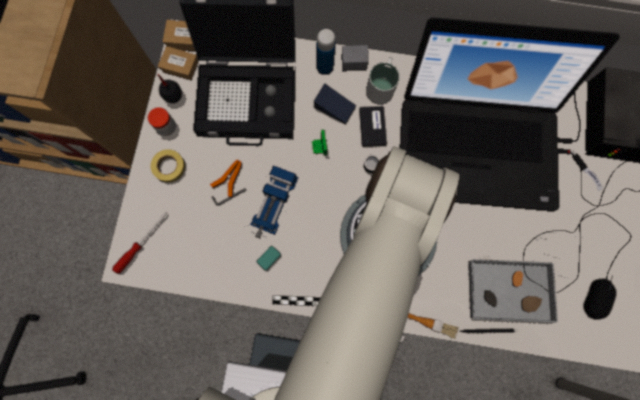

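```bash
python3 -m jog '[{"rotation":[0,0,0],"travel":[0.5,0.1,0],"jaw":-1},{"rotation":[0,0,0],"travel":[0,0,0],"jaw":-1},{"rotation":[0,0,0],"travel":[0,0,0],"jaw":-1},{"rotation":[0,0,0],"travel":[0,0,0],"jaw":-1},{"rotation":[0,0,0],"travel":[0,0,0],"jaw":-1},{"rotation":[0,0,0],"travel":[0,0,0],"jaw":-1}]'
python3 - <<'E'
from h import *
b=snap('scene','n2');a=cv2.imread('pics/c2.png')[:,:,::-1]
k=dict(fx=7,fy=7,interpolation=cv2.INTER_CUBIC)
cv2.imwrite('pics/n.png',np.hstack([cv2.resize(q[200:270,315:370],None,**k) for q in(b,)]+[cv2.resize(b[220:290,370:425],None,**k)])[:,:,::-1])
E
```

```text
time: 21.28
ee_pos: [0.501, -0.136, 0.0712]
tcp_rot: [-90.0, 0.3, 13.0]
wrist_force: [-16.6, -4.4, 6.9]
opening: 0.0091
```

View pics/n.png

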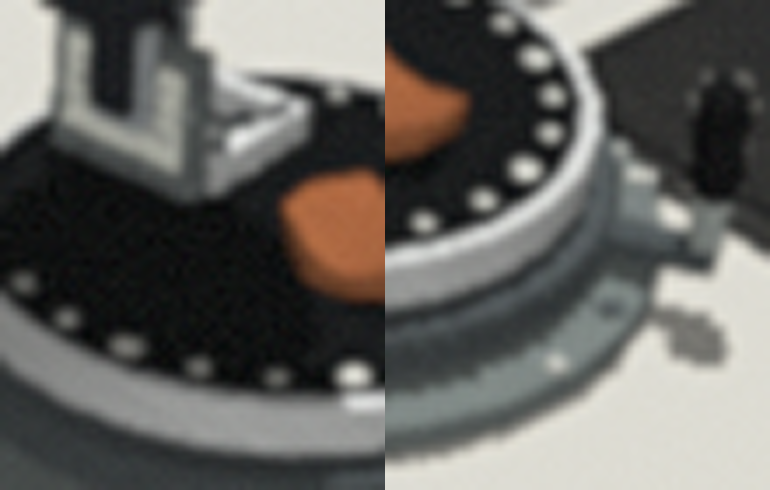

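The holder's face sits flush against the dock front at crop (205,190). The collar nose is still at the bar at (630,160), and the sherd and stage have not moved. Handing in.

```bash
python3 -c "
from workcell import bot
print(bot.job_done())"
```

```text
the job is handed in; nothing more can be done
None
```

The collar is locked, and I handed in with the gripper still holding the label holder pressed home in the dock. The job was handed in at about 21 s and no verdict is reported.

- **Collar:** I swung the lever to about 0.97 rad. After I let go, the nose lined up with the locked bar (both at about -29° round the axis). It still stood there in the last picture, and the stage had not turned.
- **Holder:** I picked up the grey holder, left the green look-alike alone, and slid the tongue under the lip. The ejector force rose smoothly to about 7 N. The push then stiffened within 1 mm of where the holder should be fully home.
- **Final hold:** The last reading was about 17 N of push, with 7 N of upward force on the tool, a 70 N grip and 0.3° of tool tilt.
- **Last pictures:** The holder's face looks flush with the dock. The sherd and putty lie where they were.
- **What I could not confirm:** The arm hid the dock from the top camera at the end, so the seating rests on the scene view, the force and the position. The two cameras disagreed by a few millimetres on positions, up to about 8 mm for the holder on the desk. No check failed.

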